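# Sort sprung buffers by feel

### The job

Some of the three sprung buffers lying in a row on the plywood board have worn, soft springs: squeeze them lengthwise between the fingers to feel which, but gently, with no more than about 15 N, as harder squeezing damages them. Put every buffer whose spring is still firm in the green-lined tray and every soft one in the red-lined tray, each lying flat on the tray's floor and let go. Leave the other things on the table alone.

Things in the scene. Friction and masses are not known exactly. Their poses are not given: they have to be found in the camera images.
- left_place (a point): where the left buffer (of the three in a row) lies at the start: its centre, 26 mm over the table and 16 mm over the fixed plywood board (10 mm thick, 84 x 300 mm) it lies on, true to 3 mm and 0.06 rad. x runs along the buffer towards its brass head, z up. The three are 100 mm apart. A buffer: square aluminium barrel 32x32 mm, 36 mm long, with a brass-headed plunger standing 20 mm out of one end; 56 mm long in all, 0.1 kg
- middle_place (a point): where the middle buffer (of the three in a row) lies at the start: its centre, 26 mm over the table and 16 mm over the fixed plywood board (10 mm thick, 84 x 300 mm) it lies on, true to 3 mm and 0.06 rad. x runs along the buffer towards its brass head, z up. The three are 100 mm apart. The brass heads are 24 mm across, centred 16 mm up; squeezed between head and barrel end a plunger goes in by at most 10 mm. All three look alike
- right_place (a point): where the right buffer (of the three in a row) lies at the start: its centre, 26 mm over the table and 16 mm over the fixed plywood board (10 mm thick, 84 x 300 mm) it lies on, true to 3 mm and 0.06 rad. x runs along the buffer towards its brass head, z up. The three are 100 mm apart. A firm spring gives 2 to 3 mm under 10 N; a soft one begins at 1 N and is fully in (10 mm) at 5 N. At least one is soft, at least one firm
- green_tray_floor (a point): centre of the inner floor (5 mm above the table) of the shallow wooden tray lined in green, for firm buffers; fixed to the table; 150 mm along its x, 140 mm along its y, walls 5 mm thick and 22 mm high over the table (inside 140 x 130 mm); z up. Two buffers fit side by side, both along x, at y = +32 and -32 mm
- red_tray_floor (a point): centre of the inner floor (5 mm above the table) of the shallow wooden tray lined in red, for worn, soft buffers; fixed to the table; 150 mm along its x, 140 mm along its y, walls 5 mm thick and 22 mm high over the table (inside 140 x 130 mm); z up. Two buffers fit side by side, both along x, at y = +32 and -32 mm
- eyelet_tin: small round grey tin with a blue label, 67 mm across, 28 mm tall; origin at the centre of its underside; bystander
- sanding_block: brown sanding block, 57x100x31 mm; origin at the centre of its underside; bystander
- spectacles: dark red spectacles, 144x138x44 mm; origin at the centre of their underside; bystander

How it is judged (in metres and radians):
On the way:
1. a soft buffer's plunger is squeezed in by at least 4 mm (value of joint soft_buffer_plunger above 0.004 m), for 0.2 s.
At the end, for the whole second after the job is handed in: both firm buffers lie in the green-lined tray and the soft one in the red-lined tray: the centre of each within 62 mm (along the tray's x) and 57 mm (along its y) of the tray's middle and 8 to 22 mm above its floor, at rest (under 0.02 m/s) (x of firm_buffer_a_mid in the frame of green_tray_floor between -0.062 and 0.062 m and y of firm_buffer_a_mid in the frame of green_tray_floor between -0.057 and 0.057 m and z of firm_buffer_a_mid in the frame of green_tray_floor between 0.008 and 0.022 m and linear speed of each of firm_buffer_a, soft_buffer, firm_buffer_b below 0.02 m/s and x of soft_buffer_mid in the frame of red_tray_floor between -0.062 and 0.062 m and y of soft_buffer_mid in the frame of red_tray_floor between -0.057 and 0.057 m and z of soft_buffer_mid in the frame of red_tray_floor between 0.008 and 0.022 m and x of firm_buffer_b_mid in the frame of green_tray_floor between -0.062 and 0.062 m and y of firm_buffer_b_mid in the frame of green_tray_floor between -0.057 and 0.057 m and z of firm_buffer_b_mid in the frame of green_tray_floor between 0.008 and 0.022 m); the robot touches nothing.
It fails at once if a buffer is squeezed or pressed by the fingers with more than 25 N from each finger (50 N over both) (contact force between the fingers and firm_buffer_a above 50 N or contact force between the fingers and soft_buffer above 50 N or contact force between the fingers and firm_buffer_b above 50 N).
It fails at once if the tin, the sanding block or the spectacles are moved by more than 25 mm (distance of any of eyelet_tin, sanding_block, spectacles from where it was at the start of the episode above 0.025 m).
It also fails if it takes over 64 s, if anything falls off the work surface, if the arm or the gripper's body presses on something with over 40 N, if the wrist force passes 120 N, or if a joint passes its speed limit or range.

### The arm

A 6-joint arm with a two-finger parallel gripper is mounted at the origin on a cart in front of the work surface, level with it; the furniture and walls round the work are solid. World frame = base frame: x ahead of the robot, y to its left, z up, the work surface at z = 0. Lengths are in mm, angles in rad, forces in N, time in s.
With the tool pointing down it reaches from about 275 to 725 mm from the base axis. Payload 15.9 kg.
Tool frame: the origin (TCP) lies on the front face of the gripper's body, between the roots of the fingers; the fingertips stand 73 mm ahead of it and the grasp point (between the pads) lies 54 mm ahead of it; z points along the fingers, y is the direction in which the jaws open and shut (so a half turn about z gives the same grasp; the last joint's range is limited). The gripper opens to 85 mm and grips with 20 to 120 N. Pads are 22 mm wide; open, the fingers measure 114 mm over their backs; the gripper's body (76 mm by 85 mm) begins 54 mm behind the grasp point. The pads swing forward as they close: fully open they stand 13 mm farther back than shut.
Start: joints at [1.195, 0.213, -0.034, 1.323, 0, 1.571], TCP at [183.501, 465.095, 303.906] pointing down, gripper open.
Joint ranges: [-2.98, 2.98], [-0.74, 1.72], [-1.14, 1.35], [-2.1, 2.04], [-1.57, 1.44], [-3.14, 3.14]. Speed limits (rad/s): [1.89, 1.89, 2.39, 2.57, 3.14, 3.14].

### API

Orientations are given as a 3x3 rotation matrix whose columns are the frame's x, y, z axes.
In Python, from workcell import manip gives the robot as it stands.
- The arm moves only by the shell command python3 -m creep 'ROWS'. ROWS is JSON, a list that holds one entry, the list of rows, each a list of 7 numbers: the shift along the world's x, y, z in units of 0.02 m (1.0 is 0.02 m), then the turn, a rotation vector about the world's x, y, z in units of 6 degrees (1.0 is 6 degrees), then the opening, from -1 (shut) to 1 (fully open). A call has 1 to 8 rows; each row shifts and turns the commanded pose from where the row before left it; what a row does not reach is not made up. A row lasts 1/8 s, in which the tool goes at most 62.5 mm and 10.7 degrees, less where a joint would pass 70% of its speed; a pose out of reach is approached as far as the arm can. A call with a number of a shift or a turn outside -1 to 1 is refused whole. A call with a gripper value outside its range is refused whole. The fingers move at their own pace and stop on an object; the grip force is fixed at half the most. Time passes only in rows, so rows that do not move let the fingers close. It gives the time, the measured TCP pose, the force and the opening at its end, in the units of the state.
- manip.state(): the state, without advancing time (a new reading comes with each control period).
- manip.grab_frame(name): name is "scene" or "top"; returns a dict with "img" (400x640x3 uint8, red, green, blue), "fx", "fy", "cx", "cy" (pixels), "k1" (the pictures are not rectified: a ray, as slopes to the right and down, at radius r is drawn at 1 + k1 r^2 times it, then the intrinsics apply), "R" (3x3) and "t" (3): a world point X has camera coordinates R X + t. Camera axes: x right, y down, z forward; pixel columns grow to the right and rows downward; lengths in mm; the calibration is good to about 2 mm. A picture is of the moment at which its call begins. There is no depth.
- manip.sign_off(): hands the job in, once; it reports no verdict.
The state is a dict: "clock": time; "q": joint angles; "qd": joint speeds; "effort": joint torques, N m; "tcp_pos": TCP position; "tool_rot": TCP orientation; "force": force on the tool from outside, world axes, zero at the start; "wrist_torque": the same for the moment, N m; "grip_width": finger opening in mm.
Only numpy, scipy, OpenCV 4.12 (cv2) and the standard library are available. Lean on these libraries where they do the work, as an engineer would, in place of code of your own. Each camera call takes 0.05 s, during which the arm holds its last target.

## Working session

There is one attempt and no reset: what is moved stays moved. The work goes in short steps, Python scripts to look and compute and a shell command to move; the robot and the scene stay as the last step left them, time stands still between calls to the robot, and variables do not carry over. Pictures are saved under pics/ and viewed, and the job is handed in when it is done.

```bash
mkdir -p pics
cat > h.py <<'E'
import numpy as np, cv2, sys
from workcell import manip
def snap(n,f):
    d=manip.grab_frame(n); cv2.imwrite(f,d["img"][:,:,::-1]); 
    np.savez(f[:-4]+'.npz',**d); return d
def px2w(d,u,v,z):
    fx,fy,cx,cy,k1=[float(d[k]) for k in("fx","fy","cx","cy","k1")]
    K=np.array([[fx,0,cx],[0,fy,cy],[0,0,1]])
    p=cv2.undistortPoints(np.array([[[u,v]]],float),K,np.array([k1,0,0,0.]),None,None,None).ravel() if 0 else None
    a=np.array([(u-cx)/fx,(v-cy)/fy]);b=a.copy()
    for _ in range(30): b=a/(1+k1*(b@b))
    R=np.array(d["R"]);t=np.array(d["t"]);c=-R.T@t;r=R.T@np.array([b[0],b[1],1])
    return c+r*(z-c[2])/r[2]
def crop(f,o,x0,y0,w,h,s):
    im=cv2.imread(f)[y0:y0+h,x0:x0+w]; cv2.imwrite(o,cv2.resize(im,None,fx=s,fy=s,interpolation=cv2.INTER_CUBIC))
E
python3 - <<'E'
from h import *
for n in("scene","top"):
    d=snap(n,f"pics/{n}0.png"); print(n,d["fx"],d["k1"],-np.array(d["R"]).T@np.array(d["t"]))
s=manip.state(); print(s)
E
```

```text
scene 418.1984465171311 -0.046489998104749485 [ -17.63360095 -932.62487329  795.80735513]
top 488.8142975159266 -0.02466464305325957 [ 428.5915074  -278.85993144 1177.42101928]
{'clock': 0.1, 'q': array([ 1.19497869e+00,  2.13298049e-01, -3.49796147e-02,  1.32351652e+00,
       -2.73994379e-05,  1.57084580e+00]), 'qd': array([ 0.0023621 , -0.00015916,  0.00196779, -0.00092553, -0.00154769,
        0.00076886]), 'effort': array([-6.49976701e-04, -6.87246537e+01,  4.87806559e+01,  1.20291687e-02,
       -2.12826262e-05,  1.65274002e-05]), 'tcp_pos': array([183.43577415, 464.88090729, 303.47670739]), 'tool_rot': array([[-9.30189683e-01,  3.67079061e-01, -3.40760781e-04],
       [ 3.67079219e-01,  9.30189210e-01, -9.38274161e-04],
       [-2.74487964e-05, -9.97859146e-04, -9.99999502e-01]]), 'force': array([ 0.21736069, -0.83739838,  0.54314523]), 'wrist_torque': array([-0.03484203, -0.01862428, -0.03661953]), 'grip_width': 85.22996067367133}
```

View pics/scene0.png

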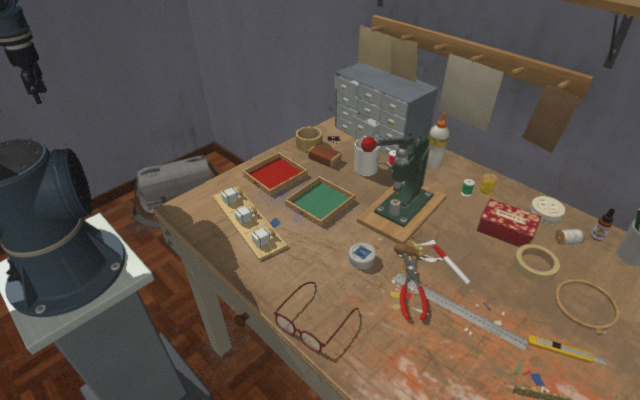

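View pics/top0.png

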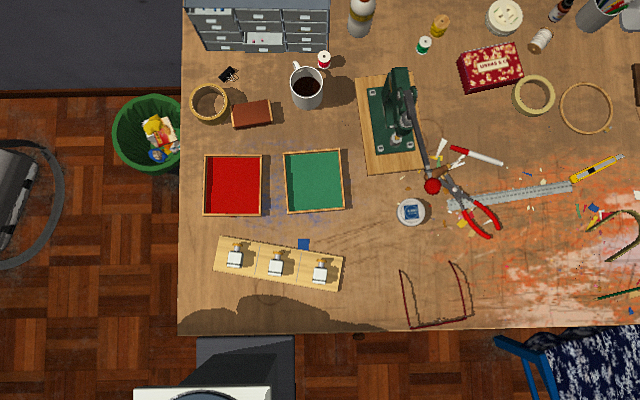

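Run:
```python
from h import *
crop("pics/top0.png","pics/c1.png",195,140,160,160,5) if 0 else crop("pics/top0.png","pics/c1.png",205,225,150,75,5)
crop("pics/top0.png","pics/c2.png",195,140,160,85,5)
d=np.load("pics/top0.npz")
for p in [(0+203,156),(263,156),(203,215),(262,215),(284,153),(344,149),(288,213),(346,208)]: print(p,px2w(d,*p,22).round())
```

```text
(203, 156) [690.  -3.  22.]
(263, 156) [ 687. -147.   22.]
(203, 215) [547.  -5.  22.]
(262, 215) [ 544. -144.   22.]
(284, 153) [ 694. -198.   22.]
(344, 149) [ 701. -343.   22.]
(288, 213) [ 548. -206.   22.]
(346, 208) [ 557. -344.   22.]
```

View pics/c1.png

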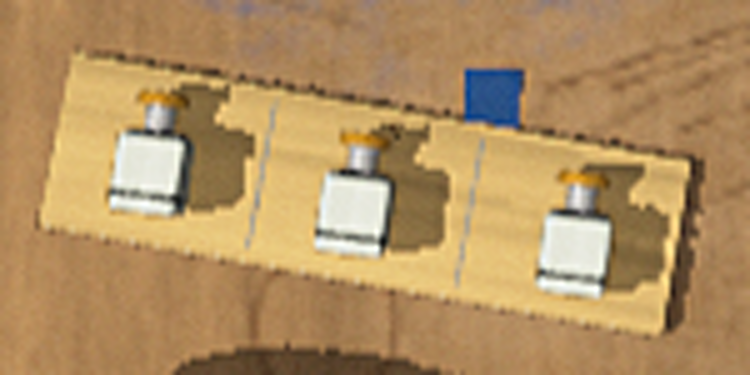

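View pics/c2.png

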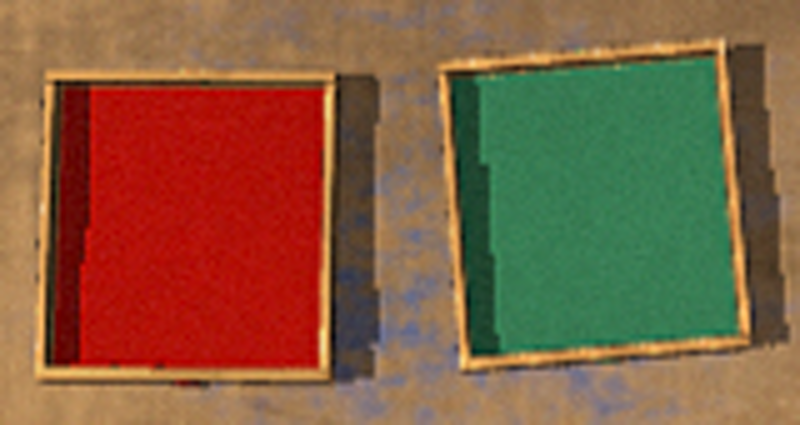

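Run:
```python
from h import *
d=np.load("pics/top0.npz")
f=lambda u,v,z:px2w(d,205+u/5-.4,225+v/5-.4,z)[:2]
B={'L':[(124,131),(190,134),(186,214),(110,208),(163,93)],
'M':[(328,169),(392,172),(382,254),(316,248),(366,133)],
'R':[(547,211),(610,214),(602,295),(537,289),(584,173)]}
for k,p in B.items():
    fl,fr,rr,rl=[f(*q,42) for q in p[:4]]; h=f(*p[4],26)
    F=(fl+fr)/2;Rr=(rl+rr)/2
    ax=h-Rr; print(k,'frontmid',F.round(),'rearmid',Rr.round(),'head',h.round(),'len',np.linalg.norm(F-Rr).round(1),'w',np.linalg.norm(fl-fr).round(1),'tot',np.linalg.norm(ax).round(1),'mid',((h+Rr)/2).round(1),'yaw',np.arctan2(ax[1],ax[0]).round(3), 'side yaws',[np.arctan2(*(a-b)[::-1]).round(3) for a,b in((fl,rl),(fr,rr))])
b=[f(*q,10) for q in [(78,53),(693,157),(662,333),(40,228)]]
print([x.round() for x in b],[np.linalg.norm(b[i]-b[i-1]).round() for i in range(4)],np.arctan2(*(b[0]-b[3])[::-1]),np.arctan2(*(b[0]-b[1])[::-1])-np.pi/2, sum(b)/4)
g=lambda u,v:px2w(d,195+u/5-.4,140+v/5-.4,22)[:2]
for n,q in(('red',[(45,73),(335,75),(330,381),(37,380)]),('green',[(441,66),(724,41),(748,345),(464,369)])):
    c=[g(*x) for x in q]; print(n,sum(c)/4,[np.linalg.norm(c[i]-c[i-1]).round() for i in range(4)],[np.arctan2(*(a-b)[::-1]).round(3) for a,b in((c[0],c[3]),(c[1],c[2]))])
```

```text
L frontmid [460. -86.] rearmid [424. -82.] head [479. -87.] len 36.1 w 30.5 tot 54.8 mid [451.4 -84.5] yaw -0.075 side yaws [np.float64(-0.178), np.float64(-0.05)]
M frontmid [ 441. -180.] rearmid [ 404. -175.] head [ 458. -182.] len 37.0 w 29.5 tot 54.6 mid [ 431.1 -178.1] yaw -0.127 side yaws [np.float64(-0.158), np.float64(-0.132)]
R frontmid [ 419. -280.] rearmid [ 383. -275.] head [ 438. -283.] len 36.4 w 29.0 tot 54.8 mid [ 410.5 -279.4] yaw -0.142 side yaws [np.float64(-0.146), np.float64(-0.12)]
[array([499., -43.]), array([ 444., -335.]), array([ 362., -319.]), array([417., -26.])] [np.float64(84.0), np.float64(297.0), np.float64(84.0), np.float64(298.0)] -0.2087751127412479 -0.1863883910885884 [ 430.59947078 -180.77122822]
red [618.30554579 -72.97108381] [np.float64(149.0), np.float64(140.0), np.float64(148.0), np.float64(139.0)] [np.float64(-0.014), np.float64(-0.019)]
green [ 625.37959198 -267.86056994] [np.float64(147.0), np.float64(137.0), np.float64(148.0), np.float64(135.0)] [np.float64(0.065), np.float64(0.053)]
```

```bash
python3 -m creep '[[[0.5,-1,-0.2,0,0,-0.45,1],[0.5,-1,-0.2,0,0,-0.45,1],[0.5,-1,-0.2,0,0,-0.45,1],[0.5,-1,-0.2,0,0,-0.45,1],[0.5,-1,-0.2,0,0,-0.45,1],[0.5,-1,-0.2,0,0,-0.45,1],[0.5,-1,-0.2,0,0,-0.45,1],[0.5,-1,-0.2,0,0,-0.45,1]]]'
```

```text
clock: 1.1
tcp_pos: [263.7, 304.3, 271.6]
tool_rot: [[-0.729, 0.685, -0.0], [0.685, 0.729, -0.0], [-0.0, -0.0, -1.0]]
force: [-0.7, -0.5, 0.3]
grip_width: 85.2
```

```bash
for i in 1 ; do python3 -m creep '[[[0.47,-0.97,-0.28,0,0,-0.44,1],[0.47,-0.97,-0.28,0,0,-0.44,1],[0.47,-0.97,-0.28,0,0,-0.44,1],[0.47,-0.97,-0.28,0,0,-0.44,1],[0.47,-0.97,-0.28,0,0,-0.44,1],[0.47,-0.97,-0.28,0,0,-0.44,1],[0.47,-0.97,-0.28,0,0,-0.44,1],[0.47,-0.97,-0.28,0,0,-0.44,1]]]';  python3 -m creep '[[[0.47,-0.97,-0.28,0,0,-0.44,1],[0.47,-0.97,-0.28,0,0,-0.44,1],[0.47,-0.97,-0.28,0,0,-0.44,1],[0.47,-0.97,-0.28,0,0,-0.44,1],[0.47,-0.97,-0.28,0,0,-0.44,1],[0.47,-0.97,-0.28,0,0,-0.44,1],[0.47,-0.97,-0.28,0,0,-0.44,1],[0.47,-0.97,-0.28,0,0,-0.44,1]]]'; done
```

```text
clock: 2.1
tcp_pos: [338.8, 149.2, 226.8]
tool_rot: [[-0.433, 0.901, -0.0], [0.901, 0.433, -0.0], [0.0, -0.0, -1.0]]
force: [0.4, 1.0, 0.2]
grip_width: 85.3
clock: 3.1
tcp_pos: [414.0, -6.0, 181.9]
tool_rot: [[-0.079, 0.997, -0.0], [0.997, 0.079, 0.0], [0.0, -0.0, -1.0]]
force: [-0.9, 0.3, -0.0]
grip_width: 85.7
```

```bash
python3 -m creep '[[[0.46,-0.98,-0.65,0,0,-0.43,1],[0.46,-0.98,-0.65,0,0,-0.43,1],[0.46,-0.98,-0.65,0,0,-0.43,1],[0.47,-0.98,-0.65,0,0,-0.43,0.7],[0,0,0,0,0,0,0.7],[0,0,0,0,0,0,0.7]]]'
python3 - <<'E'
from h import *
snap("top","pics/t1.png");snap("scene","pics/s1.png")
crop("pics/s1.png","pics/s1c.png",190,110,130,110,6)
crop("pics/t1.png","pics/t1c.png",190,200,160,110,5)
print(manip.state()["tcp_pos"],manip.state()["grip_width"])
E
```

```text
clock: 3.85
tcp_pos: [450.6, -83.4, 130.3]
tool_rot: [[0.099, 0.995, -0.001], [0.995, -0.099, 0.0], [0.0, -0.001, -1.0]]
force: [-0.2, 0.1, 0.4]
grip_width: 72.4
[450.83111241 -83.22960213 130.65949575] 72.44778523896038
```

View pics/s1c.png

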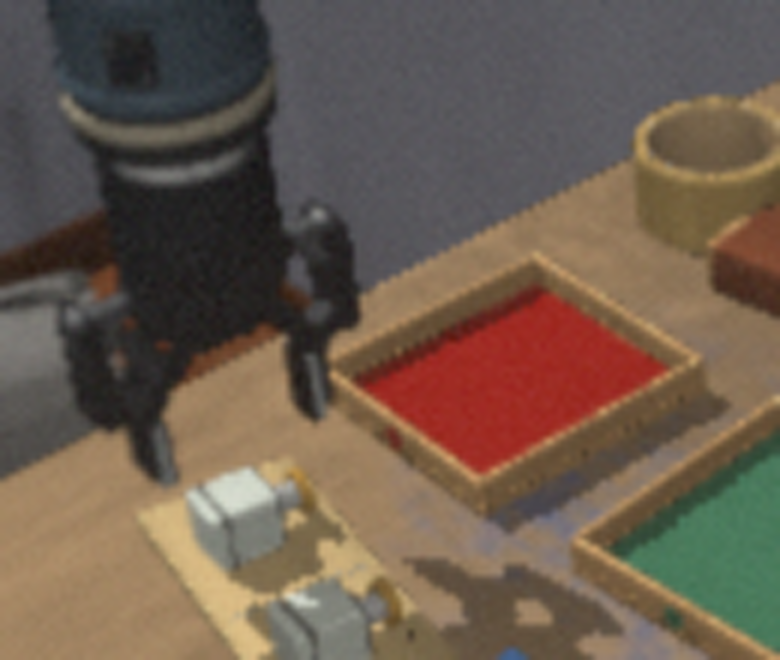

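View pics/t1c.png

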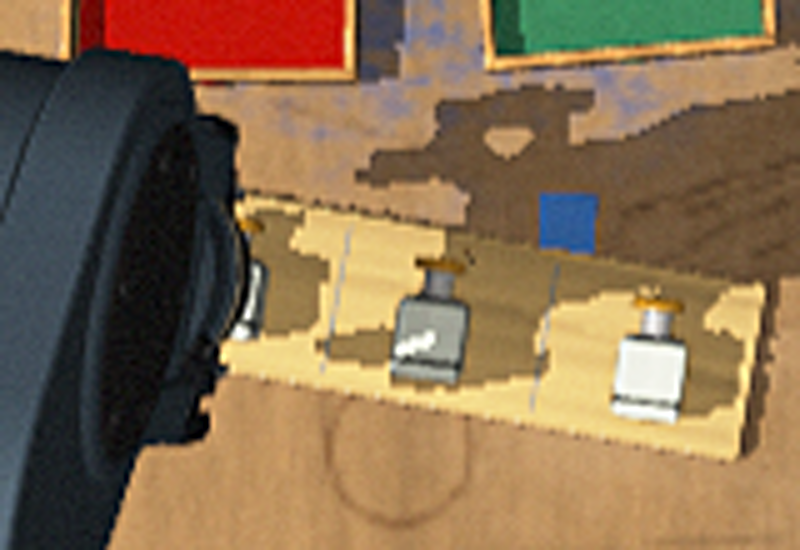

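```bash
python3 -m creep '[[[0,-0.03,-0.78,0,0,0,0.7],[0,0,-0.78,0,0,0,0.7],[0,0,-0.74,0,0,0,0.5],[0,0,0,0,0,0,0.41],[0,0,0,0,0,0,0.41],[0,0,0,0,0,0,0.41]]]'
python3 - <<'E'
from h import *
snap("scene","pics/s2.png")
crop("pics/s2.png","pics/s2c.png",190,150,100,75,8)
print(manip.state()["tcp_pos"],manip.state()["grip_width"])
E
```

```text
clock: 4.7
tcp_pos: [451.3, -84.3, 85.0]
tool_rot: [[0.099, 0.995, 0.001], [0.995, -0.099, -0.0], [-0.0, 0.001, -1.0]]
force: [0.8, 0.6, 0.8]
grip_width: 59.9
[451.21587562 -84.28618986  84.86906371] 60.46717039553433
```

View pics/s2c.png

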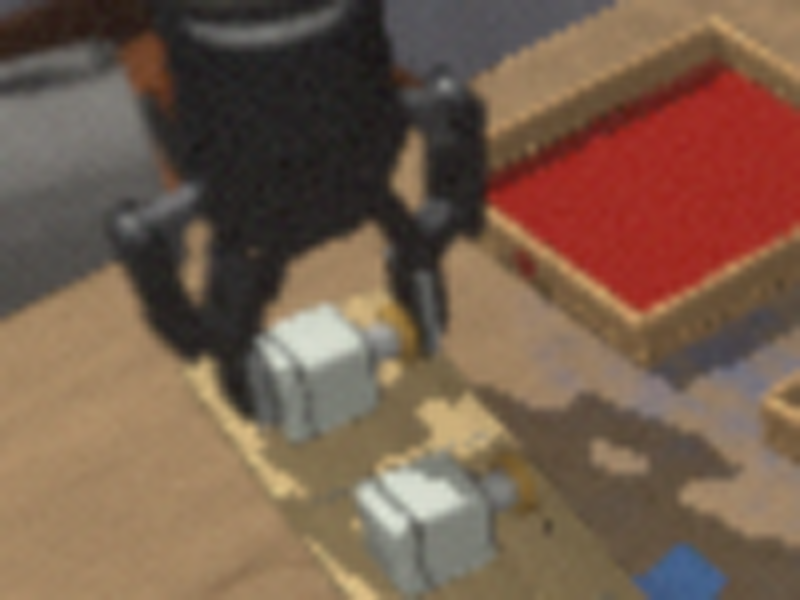

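```bash
cat > w.py <<'E'
from h import *
s=manip.state(); print(s["clock"],s["grip_width"].round(2),s["force"].round(2),s["tcp_pos"].round(1))
E
python3 -m creep '[[[0,0,0,0,0,0,0.34],[0,0,0,0,0,0,0.32],[0,0,0,0,0,0,0.29],[0,0,0,0,0,0,0.27]]]' | grep -E "grip|force";python3 -m creep '[[[0,0,0,0,0,0,0.27],[0,0,0,0,0,0,0.27]]]' | grep -E "grip|force";python3 -m creep '[[[0,0,0,0,0,0,0.25],[0,0,0,0,0,0,0.25]]]' | grep -E "grip|force"; python3 w.py
python3 -m creep '[[[0,0,0,0,0,0,0.23],[0,0,0,0,0,0,0.23]]]' | grep -E "grip|force"; python3 w.py
```

```text
force: [-3.5, 0.5, 10.6]
grip_width: 54.6
force: [-2.7, 0.7, 10.2]
grip_width: 54.4
force: [-6.0, 1.3, 14.3]
grip_width: 53.8
force: [-7.1, 0.7, 16.6]
grip_width: 53.0Traceback (most recent call last):
  File "w.py", line 2, in <module>
    s=manip.state(); print(s["clock"],s["grip_width"].round(2),s["force"].round(2),s["tcp_pos"].round(1))
                                      ^^^^^^^^^^^^^^^^^^^^^
AttributeError: 'float' object has no attribute 'round'
Traceback (most recent call last):
  File "w.py", line 2, in <module>
    s=manip.state(); print(s["clock"],s["grip_width"].round(2),s["force"].round(2),s["tcp_pos"].round(1))
                                      ^^^^^^^^^^^^^^^^^^^^^
AttributeError: 'float' object has no attribute 'round'
```

```bash
cat > w.py <<'E'
from h import *
s=manip.state(); print(s["clock"],round(s["grip_width"],2),s["force"].round(2),s["tcp_pos"].round(1))
E
python3 -m creep '[[[0,0,0.05,0,0,0,0.25],[0,0,0,0,0,0,0.25]]]' | grep -E "grip|force"; python3 w.py
python3 -m creep '[[[0,0,0.05,0,0,0,0.25],[0,0,0,0,0,0,0.25]]]' | grep -E "grip|force"; python3 w.py
python3 - <<'E'
from h import *
snap("scene","pics/s3.png")
crop("pics/s3.png","pics/s3c.png",190,150,100,75,8)
E
```

```text
force: [-0.0, -0.2, -0.4]
grip_width: 53.3
6.25 53.25 [-0.04 -0.22 -0.35] [450.8 -84.3  85.3]
force: [0.0, 0.0, -1.9]
grip_width: 53.3
6.5 53.29 [ 0.05  0.03 -1.87] [450.9 -84.3  86.3]
```

View pics/s3c.png

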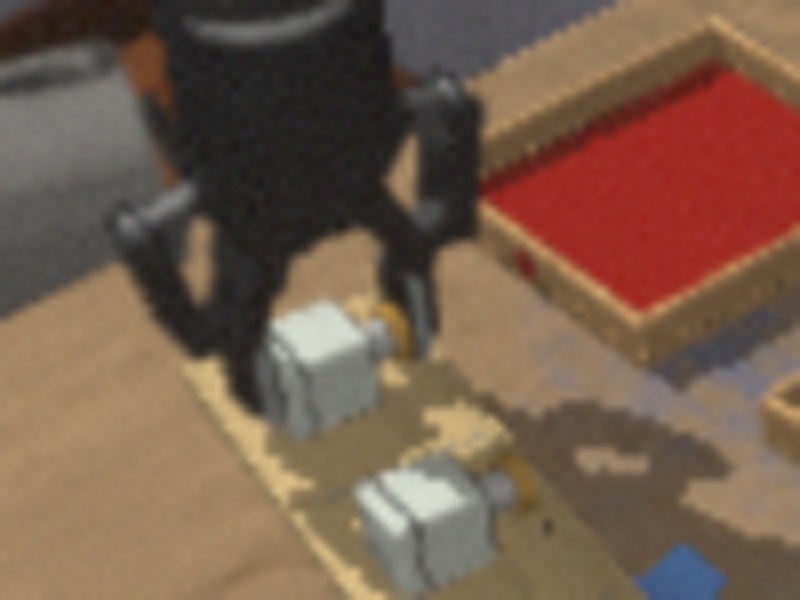

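```bash
python3 -m creep '[[[0,0,0,0,0,0,0.36],[0,0,0.2,0,0,0,0.36],[0,0,0,0,0,0,0.36]]]' | grep -E "grip|force"; python3 w.py
python3 -m creep '[[[0,0,0,0,0,0,0.31],[0,0,0,0,0,0,0.28],[0,0,0,0,0,0,0.25],[0,0,0,0,0,0,0.25]]]' | grep -E "grip|force"; python3 w.py
python3 -m creep '[[[0,0,-0.05,0,0,0,0.25],[0,0,0,0,0,0,0.25]]]' | grep -E "grip|force"; python3 w.py
```

```text
force: [-0.5, -0.2, 0.3]
grip_width: 58.1
6.925 58.13 [-0.53 -0.2   0.26] [451.1 -84.3  90.7]
force: [-9.0, 0.5, 16.0]
grip_width: 53.7
7.425 53.67 [-9.01  0.55 16.01] [450.3 -84.3  90.6]
force: [-10.7, 0.3, 20.2]
grip_width: 53.9
7.675 53.9 [-10.73   0.29  20.17] [450.3 -84.3  89.7]
```

```bash
python3 -m creep '[[[0,0,0,0,0,0,0.36],[0,0,-0.24,0,0,0,0.36],[0,0,0,0,0,0,0.31],[0,0,0,0,0,0,0.28],[0,0,0,0,0,0,0.25],[0,0,0,0,0,0,0.25]]]' | grep -E "grip|force"; python3 w.py
python3 -m creep '[[[0,0,0.1,0,0,0,0.25],[0,0,0.3,0,0,0,0.25],[0,0,0.6,0,0,0,0.25],[0,0,0.8,0,0,0,0.25],[0,0,0.8,0,0,0,0.25],[0,0,0,0,0,0,0.25]]]' | grep -E "grip|force"; python3 w.py
python3 - <<'E'
from h import *
snap("scene","pics/s4.png")
crop("pics/s4.png","pics/s4c.png",190,130,130,95,6)
E
```

```text
force: [0.4, -0.6, -0.7]
grip_width: 53.6
8.425 53.62 [ 0.41 -0.55 -0.68] [450.9 -84.3  84.5]
force: [0.4, 0.5, -1.1]
grip_width: 53.3
9.175 53.34 [ 0.45  0.49 -1.11] [451.7 -84.5 138. ]
```

View pics/s4c.png

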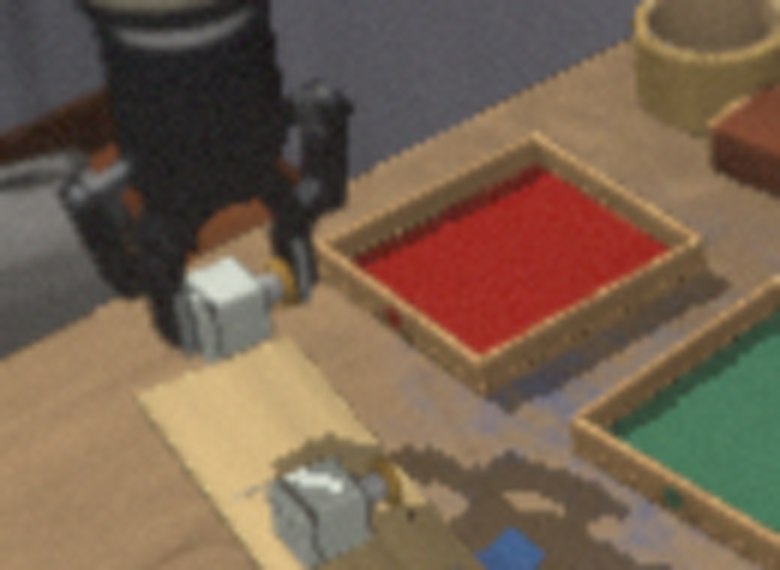

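```bash
python3 -m creep '[[[0.95,-0.84,0,0,0,0.17,0.25],[0.95,-0.84,0,0,0,0.17,0.25],[0.95,-0.84,0,0,0,0.17,0.25],[0.95,-0.84,0,0,0,0.17,0.25],[0.95,-0.84,0,0,0,0.17,0.25],[0.95,-0.84,0,0,0,0.17,0.25],[0.95,-0.84,0,0,0,0.17,0.25],[0.95,-0.84,0,0,0,0.17,0.25]]]'
python3 -m creep '[[[0.95,-0.84,0,0,0,0.17,0.25],[0,0,-0.8,0,0,0,0.25],[0,0,-0.8,0,0,0,0.25],[0,0,-0.5,0,0,0,0.25],[0,0,0,0,0,0,0.25]]]'
python3 w.py
python3 - <<'E'
from h import *
snap("scene","pics/s5.png")
crop("pics/s5.png","pics/s5c.png",250,130,130,100,6)
E
```

```text
clock: 10.22
tcp_pos: [603.2, -219.2, 135.6]
tool_rot: [[-0.044, 0.999, -0.001], [0.999, 0.044, 0.0], [0.0, -0.001, -1.0]]
force: [-0.1, 0.2, 0.3]
grip_width: 53.7
clock: 10.85
tcp_pos: [621.1, -234.9, 93.5]
tool_rot: [[-0.061, 0.998, -0.002], [0.998, 0.061, 0.001], [0.001, -0.002, -1.0]]
force: [-0.1, -0.1, -1.1]
grip_width: 53.5
10.85 53.51 [-0.1  -0.11 -1.13] [ 621.1 -234.9   93.5]
```

View pics/s5c.png

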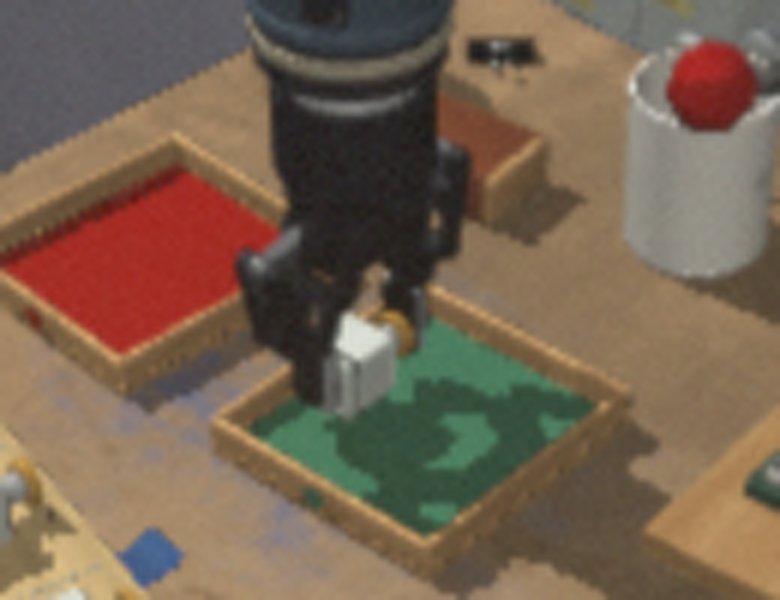

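```bash
python3 -m creep '[[[0,0,-0.45,0,0,0,0.25],[0,0,-0.2,0,0,0,0.25],[0,0,0,0,0,0,0.25]]]' | grep -E "grip|force"; python3 w.py
python3 -m creep '[[[0,0,-0.06,0,0,0,0.25],[0,0,0,0,0,0,0.25]]]' | grep -E "grip|force"; python3 w.py
python3 -m creep '[[[0,0,-0.06,0,0,0,0.25],[0,0,0,0,0,0,0.25]]]' | grep -E "grip|force"; python3 w.py
```

```text
force: [-0.4, -0.1, -1.7]
grip_width: 53.5
11.275 53.5 [-0.36 -0.06 -1.7 ] [ 621.7 -235.4   81.1]
force: [-1.0, -0.1, -1.3]
grip_width: 53.4
11.525 53.41 [-0.98 -0.14 -1.27] [ 622.  -235.5   80.4]
force: [-0.5, 0.0, 1.8]
grip_width: 53.6
11.775 53.56 [-0.49  0.02  1.83] [ 622.  -235.5   79.3]
```

```bash
python3 -m creep '[[[0,0,-0.06,0,0,0,0.25],[0,0,0,0,0,0,0.25]]]' | grep -E "grip|force"; python3 w.py
python3 -m creep '[[[0,0,0,0,0,0,0.35],[0,0,0,0,0,0,0.46],[0,0,0,0,0,0,0.55],[0,0,0.6,0,0,0,0.6],[0,0,0.9,0,0,0,0.6],[0,0,0.9,0,0,0,0.6]]]' ; python3 w.py
python3 - <<'E'
from h import *
snap("scene","pics/s6.png")
crop("pics/s6.png","pics/s6c.png",250,130,130,100,6)
E
```

```text
force: [-4.9, 2.1, 14.3]
grip_width: 53.6
12.025 53.62 [-4.88  2.12 14.33] [ 622.1 -235.6   79. ]
clock: 12.78
tcp_pos: [622.2, -235.6, 127.9]
tool_rot: [[-0.061, 0.998, 0.001], [0.998, 0.061, -0.0], [-0.0, 0.001, -1.0]]
force: [1.0, -0.8, 1.2]
grip_width: 68.2
12.775 68.24 [ 1.02 -0.77  1.17] [ 622.2 -235.6  127.9]
```

View pics/s6c.png

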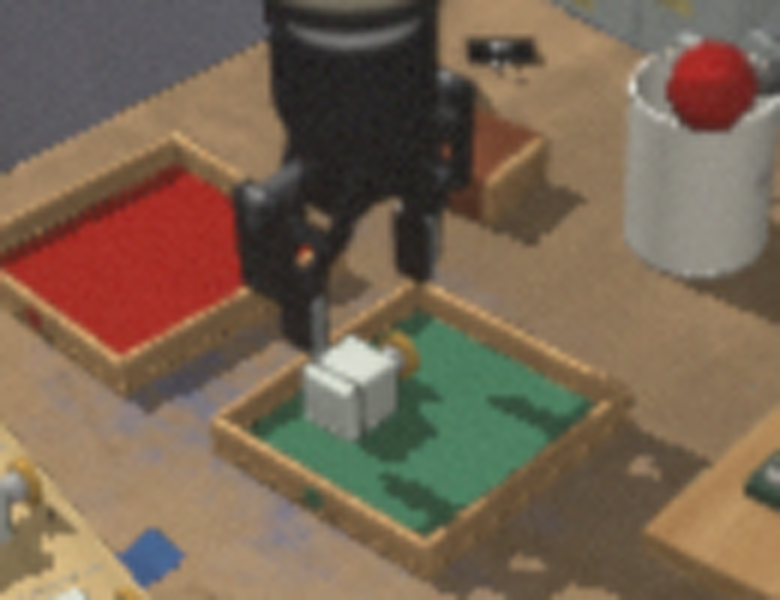

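```bash
python3 -m creep '[[[-0.95,0.28,0,0,0,-0.19,0.6],[-0.95,0.28,0,0,0,-0.19,0.6],[-0.95,0.28,0,0,0,-0.19,0.6],[-0.95,0.28,0,0,0,-0.19,0.6],[-0.95,0.28,0,0,0,-0.19,0.6],[-0.95,0.28,0,0,0,-0.19,0.7],[-0.95,0.28,0,0,0,-0.19,0.7],[-0.95,0.28,0,0,0,-0.19,0.7]]]'
python3 -m creep '[[[-0.95,0.28,0,0,0,-0.2,0.7],[-0.95,0.28,0,0,0,-0.2,0.7],[0,0,0,0,0,0,0.7]]]'
python3 - <<'E'
from h import *
snap("scene","pics/s7.png")
crop("pics/s7.png","pics/s7c.png",200,140,110,90,7)
E
```

```text
clock: 13.82
tcp_pos: [469.6, -190.7, 126.7]
tool_rot: [[0.099, 0.995, 0.001], [0.995, -0.099, -0.0], [-0.0, 0.001, -1.0]]
force: [-0.3, 1.0, -0.1]
grip_width: 72.6
clock: 14.2
tcp_pos: [431.4, -179.4, 126.7]
tool_rot: [[0.14, 0.99, 0.001], [0.99, -0.14, -0.0], [-0.0, 0.001, -1.0]]
force: [0.2, -0.3, -0.1]
grip_width: 72.5
```

View pics/s7c.png

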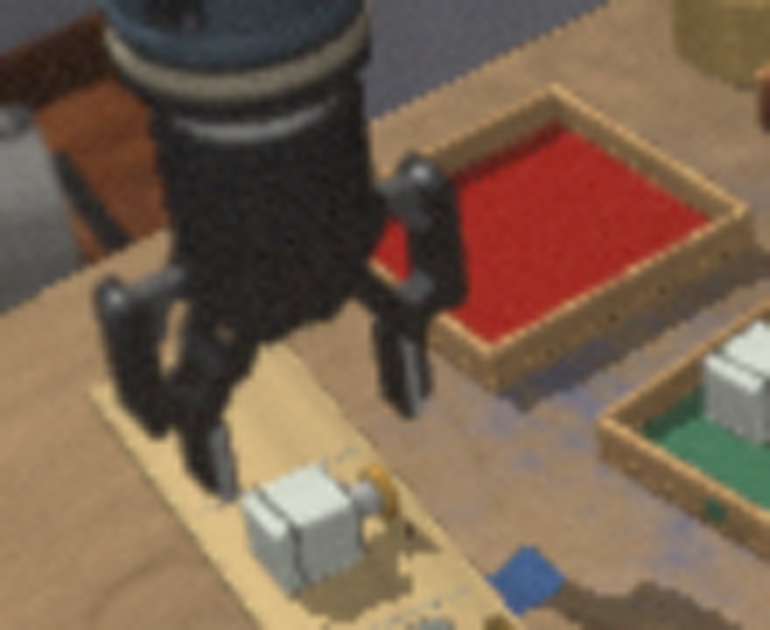

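```bash
python3 -m creep '[[[0,0,-0.8,0,0,0,0.7],[0,0,-0.8,0,0,0,0.6],[0,0,-0.45,0,0,0,0.45],[0,0,0,0,0,0,0.37],[0,0,0,0,0,0,0.31],[0,0,0,0,0,0,0.28],[0,0,0,0,0,0,0.25],[0,0,0,0,0,0,0.25]]]'
python3 w.py
python3 -m creep '[[[0,0,-0.06,0,0,0,0.25],[0,0,0,0,0,0,0.25]]]' | grep -E "grip|force"; python3 w.py
python3 -m creep '[[[0,0,-0.06,0,0,0,0.25],[0,0,0,0,0,0,0.25]]]' | grep -E "grip|force"; python3 w.py
```

```text
clock: 15.25
tcp_pos: [432.0, -179.6, 85.2]
tool_rot: [[0.14, 0.99, 0.0], [0.99, -0.14, -0.0], [-0.0, 0.0, -1.0]]
force: [-2.1, -0.3, 3.3]
grip_width: 53.8
15.25 53.78 [-2.11 -0.34  3.33] [ 432.  -179.6   85.2]
force: [0.6, -0.2, 0.8]
grip_width: 53.3
15.5 53.26 [ 0.58 -0.2   0.79] [ 432.  -179.5   83.6]
force: [0.8, -0.8, -1.0]
grip_width: 53.4
15.75 53.36 [ 0.78 -0.85 -1.  ] [ 431.9 -179.5   82.4]
```

```bash
python3 -m creep '[[[0,0,0.1,0,0,0,0.25],[0,0,0,0,0,0,0.25]]]' | grep -E "grip|force"; python3 w.py
python3 -m creep '[[[0,0,-0.06,0,0,0,0.25]]]' | grep -E "grip|force"; python3 w.py
python3 -m creep '[[[0,0,-0.06,0,0,0,0.25]]]' | grep -E "grip|force"; python3 w.py
python3 -m creep '[[[0,0,0,0,0,0,0.25]]]' | grep -E "grip|force"; python3 w.py
```

```text
force: [-0.2, 0.5, -0.0]
grip_width: 53.3
16.0 53.27 [-0.18  0.45 -0.01] [ 431.9 -179.5   84.6]
force: [0.6, -0.3, -1.0]
grip_width: 53.6
16.125 53.64 [ 0.57 -0.34 -1.03] [ 431.9 -179.5   83.3]
force: [-1.2, 0.5, 3.3]
grip_width: 53.5
16.25 53.47 [-1.16  0.54  3.32] [ 431.9 -179.5   82. ]
force: [-0.0, -0.1, -0.9]
grip_width: 53.5
16.375 53.52 [-0.03 -0.07 -0.9 ] [ 431.8 -179.5   82. ]
```

```bash
python3 -m creep '[[[0,0,0,0,0,0,0.23],[0,0,-0.04,0,0,0,0.22]]]' | grep -E "grip|force"; python3 w.py
python3 -m creep '[[[0,0,0.05,0,0,0,0.21],[0,0,-0.05,0,0,0,0.2],[0,0,0,0,0,0,0.2]]]' | grep -E "grip|force"; python3 w.py
```

```text
force: [-3.6, 1.2, 6.6]
grip_width: 52.1
16.625 52.11 [-3.61  1.23  6.61] [ 431.7 -179.5   81.4]
force: [0.8, 0.6, -0.7]
grip_width: 51.0
17.0 50.95 [ 0.84  0.58 -0.73] [ 432.1 -179.5   81.3]
```

```bash
python3 -m creep '[[[0,0,0.1,0,0,0,0.2],[0,0,0,0,0,0,0.18],[0,0,0,0,0,0,0.17]]]' | grep -E "grip|force"; python3 w.py
python3 -m creep '[[[0,0,0,0,0,0,0.16],[0,0,0,0,0,0,0.16],[0,0,0,0,0,0,0.16]]]' | grep -E "grip|force"; python3 w.py
python3 - <<'E'
from h import *
snap("scene","pics/s8.png")
crop("pics/s8.png","pics/s8c.png",200,160,90,70,8)
E
```

```text
force: [0.3, 0.7, -1.1]
grip_width: 50.0
17.375 49.96 [ 0.27  0.71 -1.13] [ 431.9 -179.5   83.3]
force: [-0.6, -0.3, 0.0]
grip_width: 49.3
17.75 49.28 [-0.6  -0.26  0.  ] [ 431.9 -179.5   83.3]
```

View pics/s8c.png

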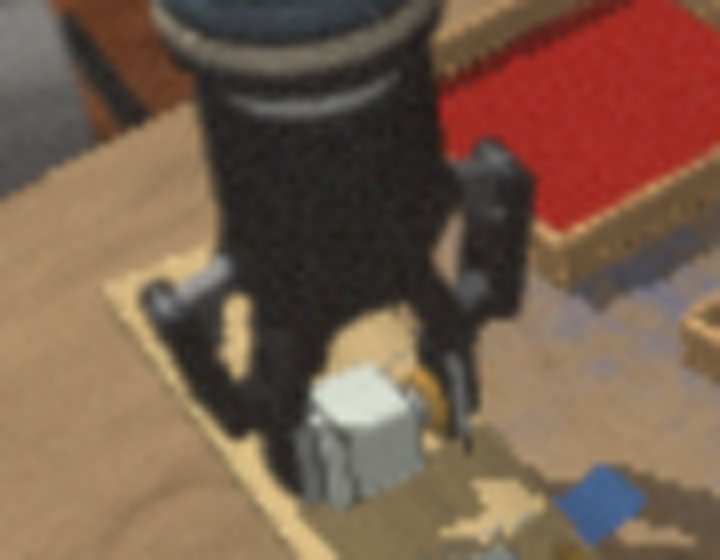

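```bash
python3 -m creep '[[[0,0,0.1,0,0,0,0.15],[0,0,0.4,0,0,0,0.14],[0,0,0.7,0,0,0,0.14],[0,0,0.8,0,0,0,0.14],[0,0,0.7,0,0,0,0.14],[0,0,0,0,0,0,0.14]]]' | grep -E "grip|force"; python3 w.py
python3 - <<'E'
from h import *
snap("scene","pics/s9.png")
crop("pics/s9.png","pics/s9c.png",200,130,110,90,7)
E
```

```text
force: [-0.9, 0.1, -0.8]
grip_width: 48.5
18.55 48.5 [-0.9   0.07 -0.83] [ 432.6 -179.8  138.6]
```

View pics/s9c.png

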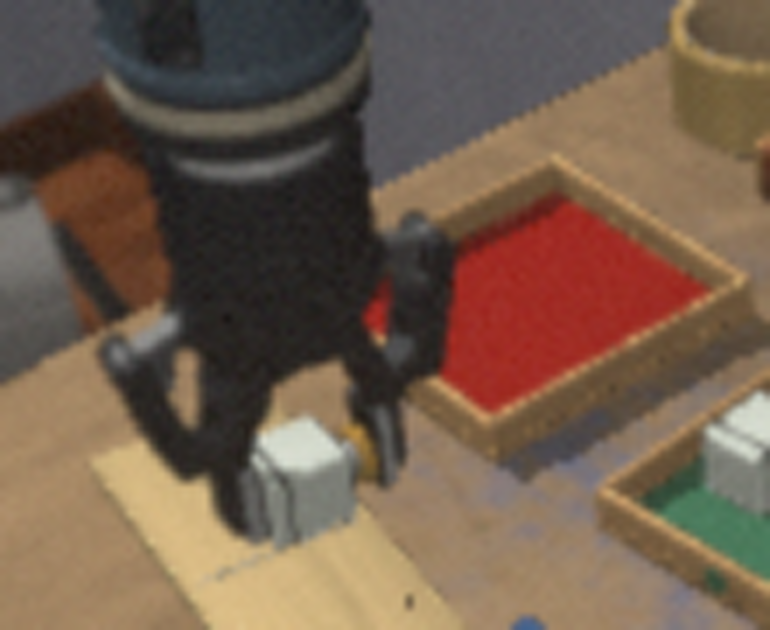

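```bash
python3 -m creep '[[[0.5,0.2,0,0,0,0.12,0.14],[0.93,0.37,0,0,0,0.12,0.14],[0.93,0.37,0,0,0,0.12,0.14],[0.93,0.37,0,0,0,0.12,0.14],[0.93,0.37,0,0,0,0.12,0.14],[0.93,0.37,0,0,0,0.12,0.14],[0.93,0.37,0,0,0,0.12,0.14],[0.93,0.37,0,0,0,0.12,0.14]]]'
python3 -m creep '[[[0.93,0.37,0,0,0,0.12,0.14],[0.9,0.37,0,0,0,0.1,0.14],[0.43,0.17,0,0,0,0,0.14],[0,0,-0.5,0,0,0,0.14],[0,0,-0.8,0,0,0,0.14],[0,0,-0.8,0,0,0,0.14],[0,0,0,0,0,0,0.14]]]'
python3 - <<'E'
from h import *
snap("scene","pics/s10.png")
crop("pics/s10.png","pics/s10c.png",220,120,110,90,7)
E
```

```text
clock: 19.6
tcp_pos: [572.9, -122.9, 136.4]
tool_rot: [[0.038, 0.999, -0.001], [0.999, -0.038, 0.0], [0.0, -0.001, -1.0]]
force: [-0.2, -0.4, -0.0]
grip_width: 48.7
clock: 20.48
tcp_pos: [616.0, -105.5, 93.4]
tool_rot: [[0.017, 1.0, -0.003], [1.0, -0.017, 0.0], [0.0, -0.003, -1.0]]
force: [-0.6, 0.5, -0.9]
grip_width: 48.8
```

View pics/s10c.png

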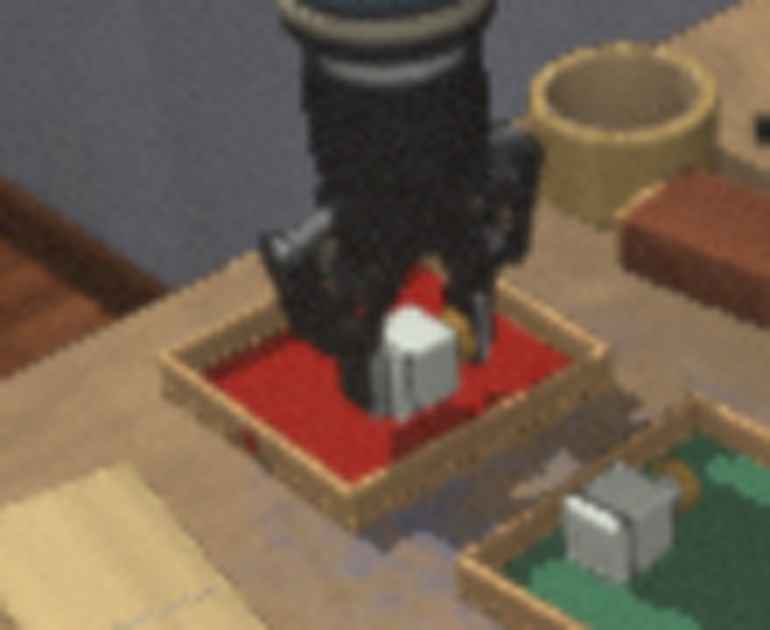

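```bash
python3 -m creep '[[[0,0,-0.5,0,0,0,0.14],[0,0,-0.25,0,0,0,0.14],[0,0,0,0,0,0,0.14]]]' | grep -E "grip|force"; python3 w.py
python3 -m creep '[[[0,0,-0.08,0,0,0,0.14],[0,0,0,0,0,0,0.14]]]' | grep -E "grip|force"; python3 w.py
```

```text
force: [0.1, 0.3, -1.0]
grip_width: 48.8
20.9 48.84 [ 0.14  0.33 -1.04] [ 617.1 -105.5   79.9]
force: [0.1, 0.3, -0.6]
grip_width: 48.6
21.15 48.59 [ 0.09  0.28 -0.57] [ 617.4 -105.5   78.8]
```

```bash
python3 -m creep '[[[0,0,-0.06,0,0,0,0.14],[0,0,0,0,0,0,0.14]]]' | grep -E "grip|force"; python3 w.py
python3 -m creep '[[[0,0,-0.06,0,0,0,0.14],[0,0,0,0,0,0,0.14]]]' | grep -E "grip|force"; python3 w.py
```

```text
force: [0.3, -0.3, -1.1]
grip_width: 48.6
21.4 48.57 [ 0.29 -0.3  -1.07] [ 617.3 -105.5   77.5]
force: [-0.8, 0.1, 1.3]
grip_width: 48.4
21.65 48.45 [-0.79  0.13  1.27] [ 617.4 -105.6   76.4]
```

```bash
python3 -m creep '[[[0,0,0,0,0,0,0.24],[0,0,0,0,0,0,0.35],[0,0,0,0,0,0,0.46],[0,0,0,0,0,0,0.55],[0,0,0.6,0,0,0,0.6],[0,0,0.9,0,0,0,0.6],[0,0,0.95,0,0,0,0.6]]]'
python3 - <<'E'
from h import *
snap("scene","pics/s11.png")
crop("pics/s11.png","pics/s11c.png",220,120,110,90,7)
E
```

```text
clock: 22.52
tcp_pos: [617.4, -105.5, 126.6]
tool_rot: [[0.017, 1.0, 0.0], [1.0, -0.017, -0.0], [-0.0, 0.0, -1.0]]
force: [0.2, 0.6, -0.6]
grip_width: 68.5
```

View pics/s11c.png

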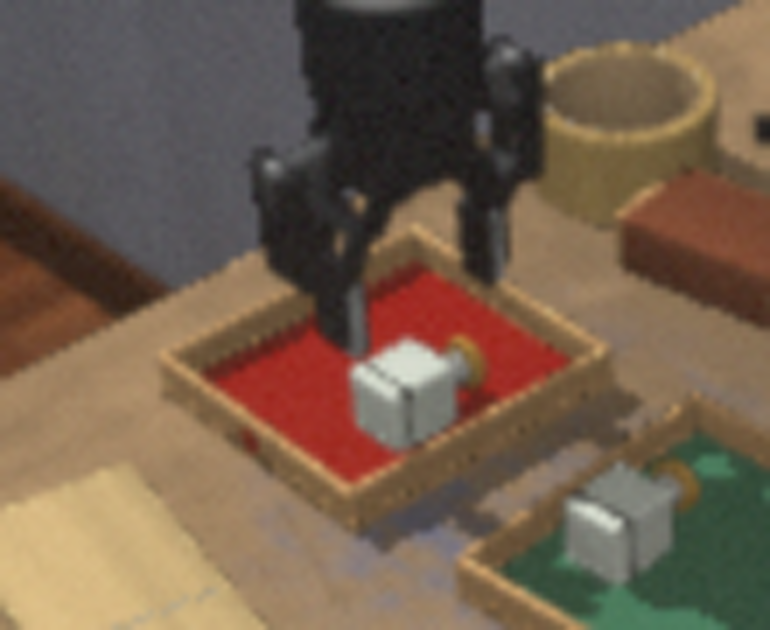

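```bash
python3 -m creep '[[[-0.94,-0.79,0,0,0,-0.1,0.6],[-0.94,-0.79,0,0,0,-0.1,0.6],[-0.94,-0.79,0,0,0,-0.1,0.6],[-0.94,-0.79,0,0,0,-0.1,0.6],[-0.94,-0.79,0,0,0,-0.1,0.6],[-0.94,-0.79,0,0,0,-0.1,0.6],[-0.94,-0.79,0,0,0,-0.1,0.6],[-0.94,-0.79,0,0,0,-0.1,0.7]]]' ; python3 -m creep '[[[-0.94,-0.79,0,0,0,-0.1,0.7],[-0.94,-0.79,0,0,0,-0.1,0.7],[-0.94,-0.79,0,0,0,-0.1,0.7],[0,0,0,0,0,0,0.7]]]'
```

```text
clock: 23.58
tcp_pos: [466.0, -232.6, 125.6]
tool_rot: [[0.101, 0.995, 0.0], [0.995, -0.101, -0.0], [-0.0, 0.0, -1.0]]
force: [-0.3, -0.7, 0.9]
grip_width: 72.8
clock: 24.08
tcp_pos: [409.4, -280.2, 125.5]
tool_rot: [[0.134, 0.991, 0.0], [0.991, -0.134, -0.0], [-0.0, 0.0, -1.0]]
force: [-0.4, 0.0, 0.2]
grip_width: 72.6
```

Same test on the right buffer.

```bash
python3 -m creep '[[[0.05,0.03,-0.8,0,0,0,0.7],[0,0,-0.8,0,0,0,0.6],[0,0,-0.42,0,0,0,0.45],[0,0,0,0,0,0,0.37],[0,0,0,0,0,0,0.31],[0,0,0,0,0,0,0.28],[0,0,0,0,0,0,0.25],[0,0,0,0,0,0,0.25]]]'
python3 -m creep '[[[0,0,-0.06,0,0,0,0.25]]]' | grep -E "grip|force"; python3 w.py
python3 - <<'E'
from h import *
snap("scene","pics/s12.png")
crop("pics/s12.png","pics/s12c.png",220,170,90,75,8)
E
```

```text
clock: 25.08
tcp_pos: [411.4, -278.8, 85.5]
tool_rot: [[0.132, 0.991, 0.0], [0.991, -0.132, -0.0], [-0.0, 0.0, -1.0]]
force: [-3.3, 1.2, 8.0]
grip_width: 53.4
force: [-6.2, 2.3, 17.3]
grip_width: 53.5
25.2 53.47 [-6.16  2.27 17.34] [ 411.5 -278.9   84.6]
```

View pics/s12c.png

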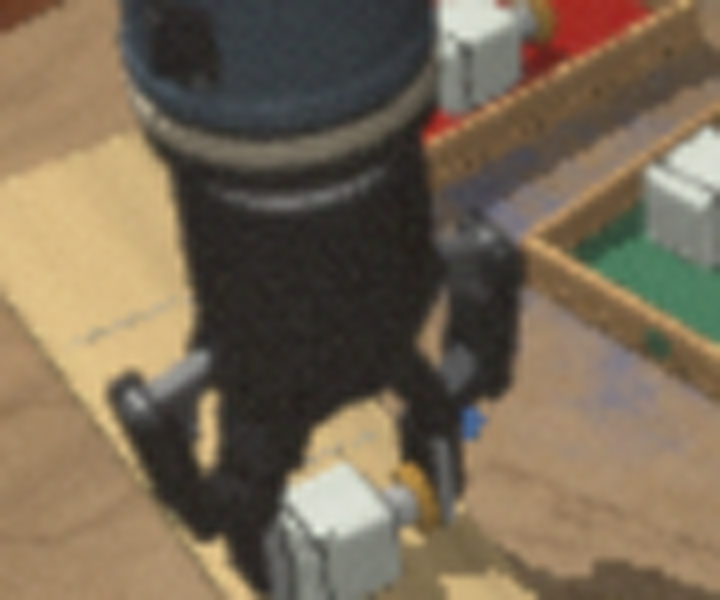

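```bash
python3 -m creep '[[[0,0,0.2,0,0,0,0.25],[0,0,0.4,0,0,0,0.25],[0,0,0.7,0,0,0,0.25],[0,0,0.8,0,0,0,0.25],[0,0,0.6,0,0,0,0.25],[0,0,0,0,0,0,0.25]]]'
python3 -m creep '[[[0.5,-0.05,0,0,0,0.08,0.25],[0.97,-0.09,0,0,0,0.17,0.25],[0.97,-0.09,0,0,0,0.17,0.25],[0.97,-0.09,0,0,0,0.17,0.25],[0.97,-0.09,0,0,0,0.17,0.25],[0.97,-0.09,0,0,0,0.17,0.25],[0.97,-0.09,0,0,0,0.17,0.25],[0.97,-0.09,0,0,0,0.17,0.25]]]'
python3 -m creep '[[[0.97,-0.1,0,0,0,0.17,0.25],[0.97,-0.1,0,0,0,0.17,0.25],[0.97,-0.1,0,0,0,0.17,0.25],[0.6,-0.1,0,0,0,0.1,0.25],[0,0,-0.5,0,0,0,0.25],[0,0,-0.8,0,0,0,0.25],[0,0,-0.7,0,0,0,0.25],[0,0,0,0,0,0,0.25]]]'
python3 - <<'E'
from h import *
snap("scene","pics/s13.png")
crop("pics/s13.png","pics/s13c.png",260,130,110,90,7)
E
```

```text
clock: 26.0
tcp_pos: [412.0, -279.1, 138.8]
tool_rot: [[0.131, 0.991, 0.002], [0.991, -0.131, -0.001], [-0.001, 0.002, -1.0]]
force: [0.4, 0.4, -0.8]
grip_width: 53.9
clock: 27.0
tcp_pos: [558.2, -292.1, 136.7]
tool_rot: [[-0.002, 1.0, -0.001], [1.0, 0.002, 0.001], [0.001, -0.001, -1.0]]
force: [0.8, -0.4, -0.2]
grip_width: 53.7
clock: 28.0
tcp_pos: [626.4, -299.9, 95.9]
tool_rot: [[-0.065, 0.998, -0.003], [0.998, 0.065, 0.001], [0.001, -0.002, -1.0]]
force: [-0.0, 0.0, -0.8]
grip_width: 53.6
```

View pics/s13c.png

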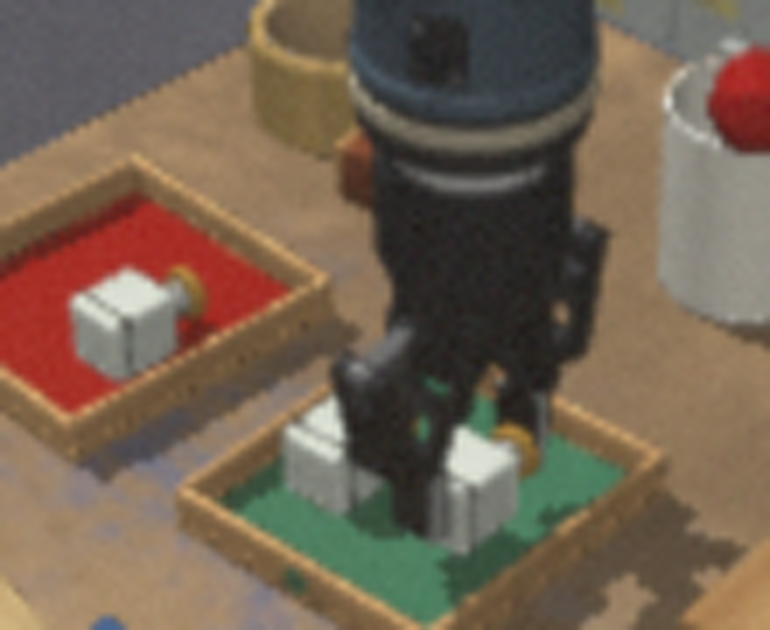

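```bash
python3 -m creep '[[[0,0,-0.5,0,0,0,0.25],[0,0,-0.26,0,0,0,0.25],[0,0,0,0,0,0,0.25]]]' | grep -E "grip|force"; python3 w.py
python3 -m creep '[[[0,0,-0.05,0,0,0,0.25],[0,0,0,0,0,0,0.25]]]' | grep -E "grip|force"; python3 w.py
```

```text
force: [-0.3, 0.3, -1.2]
grip_width: 53.6
28.425 53.61 [-0.27  0.31 -1.22] [ 627.3 -300.2   82. ]
force: [0.8, -1.3, -0.6]
grip_width: 53.4
28.675 53.35 [ 0.84 -1.27 -0.55] [ 627.6 -300.4   81.7]
```

```bash
python3 -m creep '[[[0,0,-0.06,0,0,0,0.25],[0,0,0,0,0,0,0.25]]]' | grep -E "grip|force"; python3 w.py
python3 -m creep '[[[0,0,-0.04,0,0,0,0.25],[0,0,0,0,0,0,0.25]]]' | grep -E "grip|force"; python3 w.py
```

```text
force: [-0.3, -0.5, -1.2]
grip_width: 53.5
28.925 53.46 [-0.35 -0.53 -1.16] [ 627.5 -300.3   80.2]
force: [-1.4, 0.6, 2.5]
grip_width: 53.4
29.175 53.37 [-1.43  0.6   2.52] [ 627.5 -300.3   79.7]
```

Touched down; release, rise and clear back for a check.

```bash
python3 -m creep '[[[0,0,0,0,0,0,0.35],[0,0,0,0,0,0,0.46],[0,0,0,0,0,0,0.55],[0,0,0.5,0,0,0,0.6],[0,0,0.9,0,0,0,0.6],[0,0,0.95,0,0,0,0.6],[0,0,0.95,0,0,0,0.6]]]'
python3 -m creep '[[[-0.9,0,0.9,0,0,0,0.6],[-0.9,0,0.9,0,0,0,0.6],[-0.9,0,0.9,0,0,0,0.6],[-0.9,0,0.9,0,0,0,0.6],[-0.9,0,0.5,0,0,0,0.6],[-0.9,0,0,0,0,0,0.6],[-0.9,0,0,0,0,0,0.6],[-0.9,0,0,0,0,0,0.6]]]'
python3 - <<'E'
from h import *
snap("scene","pics/s14.png");snap("top","pics/t14.png")
crop("pics/s14.png","pics/s14c.png",200,110,200,150,4)
crop("pics/t14.png","pics/t14c.png",195,140,160,85,5)
E
```

```text
clock: 30.05
tcp_pos: [627.8, -300.4, 147.8]
tool_rot: [[-0.065, 0.998, 0.001], [0.998, 0.065, -0.001], [-0.001, 0.001, -1.0]]
force: [-0.7, -0.9, 0.5]
grip_width: 68.2
clock: 31.05
tcp_pos: [482.6, -300.3, 228.1]
tool_rot: [[-0.065, 0.998, 0.0], [0.998, 0.065, -0.0], [-0.0, 0.0, -1.0]]
force: [-0.7, 1.0, 0.3]
grip_width: 68.4
```

View pics/s14c.png

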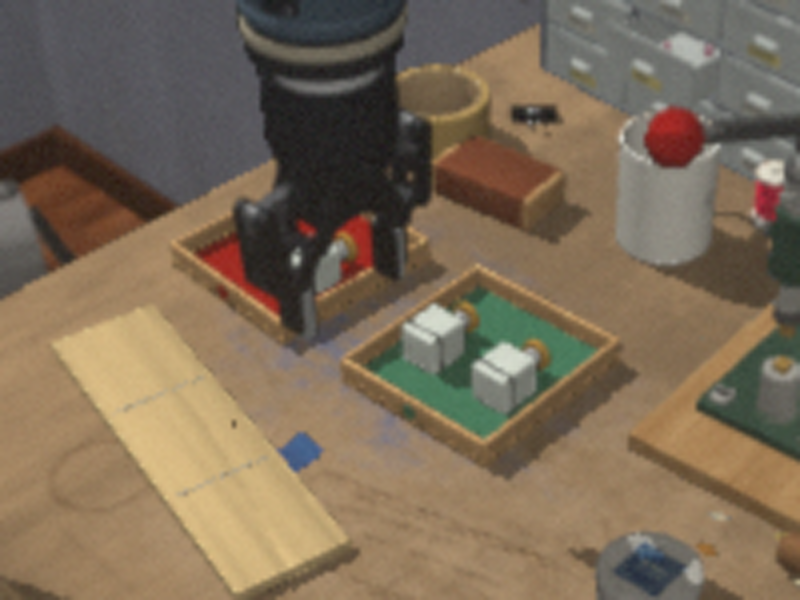

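View pics/t14.png

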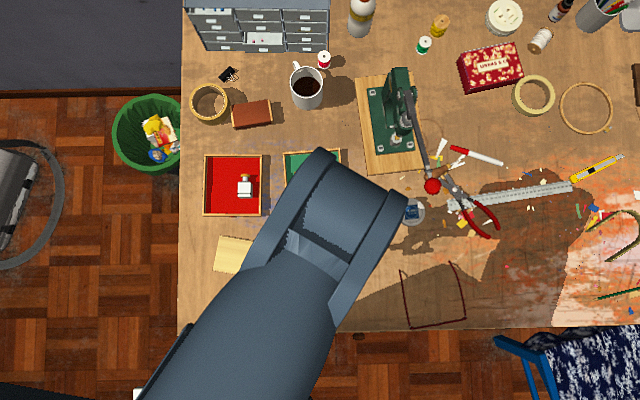

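View pics/t14c.png

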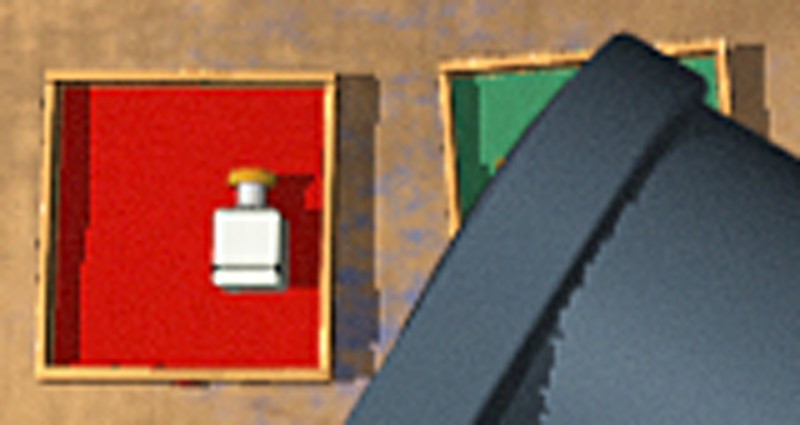

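```bash
python3 -c "
from workcell import manip
s=manip.state();print(s['qd'].round(3));print(manip.sign_off())"
```

```text
[0.016 0.03  0.043 0.002 0.005 0.015]
the job is handed in; nothing more can be done
None
```

I tested all three buffers and sorted them into the trays. The left and right ones are firm and are in the green tray. The middle one is soft and is in the red tray. I handed the job in at about 31 s.

**How I told them apart:** I closed the fingers about 2.5 mm onto each buffer lengthwise and pressed down slightly to see how well the grip held. Finger force can't be read directly, so this is inferred from how much vertical force the grip could carry before slipping:
- **Left:** up to 20 N, and 14 N when pressed on the tray floor, so firm.
- **Right:** 17 N, so firm.
- **Middle:** about 3 N, so soft. I then squeezed its plunger in by about 7 mm for well over 0.2 s.

**One odd reading:** when I re-gripped the left buffer there was almost no vertical force. The press test on the tray floor, and the contrast with the other two, settled it as firm.

**Last checks:**
- The scene picture shows both firm buffers flat, side by side in the green tray, at about y = ±32 mm judging by the gripper's position when it let go.
- The top picture shows the soft one flat in the red tray, about 32 mm off its middle. The arm blocked the top view of the green tray.
- The tin, sanding block and spectacles look unmoved.
- The gripper was clear of everything at hand-in.

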